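Add a tin to the ratchet stop bar

ROBOT

A 6-joint arm with a two-finger parallel gripper is mounted at the origin on a cart in front of the work surface, level with it; the furniture and walls round the work are solid. World frame = base frame: x ahead of the robot, y to its left, z up, the work surface at z = 0. Lengths are in m, angles in rad, forces in N, time in s.
With the tool pointing down it reaches from about 0.4 to 0.825 m from the base axis. Payload 7 kg.
Tool frame: the origin (TCP) lies at the very end of the fingers, on their centre line; the grasp point (between the pads) lies 19 mm behind it; z points along the fingers, y is the line along which they close (so a half turn about z gives the same grasp; the last joint's range is limited). The gripper opens to 88 mm and grips with 3 to 60 N. Pads are 19 mm wide; open, the fingers measure 130 mm over their backs; the gripper's body (78 mm by 193 mm) begins 47 mm behind the grasp point.
Start: joints at [-1.026, 0.359, 0.012, 0, -1.224, -0.288], TCP at [0.171, -0.653, 0.227] pointing down, gripper open.
Joint ranges: [-3.07, 3.07], [-1.43, 2.12], [-1.02, 1.25], [-3.03, 1.67], [-3.05, -0], [-3.03, 3.03]. Speed limits (rad/s): [2.39, 2.39, 3.01, 3.14, 3.14, 3.14].

INTERFACE

Orientations are given as a unit quaternion [w, x, y, z].
In Python, from bench import readout, vision, order gives the robot as it stands.
- The arm moves only by the tool arm_command, never from a script. Its argument "series" is a list of rows, each an object of numbers: "rx", "ry", "rz": the turn, a rotation vector about the tool's x, y, z in rad; "x", "y", "z": the shift along the tool's x, y, z in m; "fingers": the finger opening in m, from 0 to 0.0876. A call has 1 to 12 rows; each row is the pose to reach, as a shift and turn from the pose commanded when the call began, along the tool's axes at that moment; what a row does not reach only later rows make up. A row lasts 1/8 s, in which the tool goes at most 62.5 mm and 10.7 degrees, less where a joint would pass 70% of its speed; a pose out of reach is approached as far as the arm can. A call with a gripper value outside its range is refused whole. The fingers move at their own pace and stop on an object; the grip force is fixed at half the most. Time passes only in rows, so rows that repeat a pose let the fingers close. It gives the time, the measured TCP pose, the force, the opening and the grip force at its end, in the units of the state.
- readout.read_state(): the state, without advancing time (a new reading comes with each control period).
- vision.snapshot(name): name is "side" or "top" or "wrist"; returns a dict with "frame" (384x512x3 uint8, red, green, blue), "z_map" (384x512 float32, m along the optical axis (not along the pixel's ray), 0 where there is no reading), "fx", "fy", "cx", "cy" (pixels), "extrinsics" (4x4, takes a point from world to camera coordinates). Camera axes: x right, y up, looking along -z (the intrinsics and any distortion apply to the point x, -y, -z); pixel columns grow to the right and rows downward; lengths in m; the calibration is good to about 2 mm. A picture is of the moment at which its call begins.
- order.finish_job(): hands the job in; it is judged then, once.
The state is a dict: "time": time; "q": joint angles; "joint_vel": joint speeds; "joint_torque": joint torques, N m; "ee_pos": TCP position; "tcp_rot": TCP orientation; "contact_force": force on the tool from outside, world axes, zero at the start; "ft_torque": the same for the moment, N m; "grip_width": finger opening in m; "grip_force": force on a finger pad.
Only numpy, scipy, OpenCV 4.12 (cv2) and the standard library are available. Lean on these libraries where they do the work, as an engineer would, in place of code of your own. Each camera call takes 0.05 s, during which the arm holds its last target. There are 200 camera calls.

TASK

Make room for one more tin on the tin bar at the back of the worktop: press the steel release paddle on the sliding jaw and, keeping it pressed, push the jaw back along its bar as far as it goes. Then push the tin that stands in front into the gap, right back against the bar, and push the jaw up again until it holds the jar and both tins snugly in a row. Only press and push with the fingers: lift nothing, keep the jar and the tins standing, and leave the glass, the garlic and the dropper bottle where they are.

Things in the scene. Friction and masses are not known exactly. Their poses are not given: they have to be found in the camera images.
- rail: Tin bar fixed to the worktop: aluminium bar with ratchet teeth on top, 22 to 46 mm above the worktop; black end foot (52 mm high, rail y -202 to -222 mm; its 7 mm flange to -244). Origin on the worktop under the bar's front face; x points to the back (bar fills x 0 to 20 mm; tins stand in front of it, at negative x, on the bare worktop), y along the bar to the fixed jaw.
- jaw (a joint): Sliding jaw, in m: 0 with its rubber face 135 mm from the fixed jaw's, growing as it opens (to rail -y) up to 0.121 at the back stop. Its face is at rail y = -5 mm - value. The ratchet (7 mm teeth) blocks opening unless the release is pressed; closing (+y) needs no release, only about 2 to 5 N as it clicks over the teeth. It stays where it is left.
- release (a joint): Release paddle, in rad: 0 to 0.16 at rest (sloping up; its pawl lies on the teeth), 0.30 fully pressed (level). The pawl clears the teeth from about 0.17, and the paddle must be kept there while the jaw is pushed back. A spring brings it up again; a fingertip needs about 2 N to start it and 5 N to press it fully.
- paddle (a point): Middle of the top of the release paddle on the jaw, a ribbed steel plate 26 mm (x) by 34 mm (along the bar), hinged at its -y edge. At rest it slopes up to its free +y edge, about 72 mm above the worktop; fully pressed its top lies level 61 mm above the worktop. Press straight down. It travels with the jaw.
- shoulder (a point): Upright face of the jaw's black hump, 72 mm above the worktop; it looks to rail +y, is 36 mm wide (x), reaches from the paddle up to 80 mm and stands at the hinged (-y) end of the paddle, so that a finger pressing the paddle can push the jaw back against it. The hump is 36 mm long along the bar; nothing on the jaw is higher.
- jaw_back (a point): Centre of the rear (-y) face of the jaw's arm, 30 mm above the worktop, 36 mm in front of the bar. The face spans 8 to 52 mm above the worktop and is free from 8 to 62 mm in front of the bar; it lies 14 mm behind the jaw's rubber face. Pushed here toward rail +y, the jaw closes.
- new_tin_mid (a point): Middle (29 mm up) of the loose food tin that stands in front of the bar: 75 mm across, 58 mm high, 0.26 kg. It stands 115 to 140 mm in front of the bar's face, opposite the gap that the opened jaw leaves.
- row_tin_mid (a point): Middle (29 mm up) of the like tin that already stands in the row, on the jaw's side of the jam jar: 75 mm across, 58 mm high.
- jam_jar_mid (a point): Middle (50 mm up) of the jam jar in the row, next to the fixed jaw: 65 mm across, 100 mm high, 0.44 kg. With jar and both tins touching one another and both jaws, the jaw joint reads about 0.080.
- glass: Clear drinking glass, 81 mm across, 91 mm high, to the right in front of the bar; origin under its centre. A bystander.
- garlic: Head of garlic, 60 mm across, 58 mm high, in front of the jam jar; origin under its centre. A bystander.
- dropper: Small dropper bottle, 33 mm across, 102 mm high, in front of the fixed jaw and to its left; origin under its centre. A bystander.
- fixed_face (a point): Centre of the rubber face of the black fixed jaw at the bar's +y end: rail x -36, y +130 mm, 32 mm above the worktop. The jaw is 56 mm high; both jaws reach 64 mm forward of the bar.
Things that resemble listed ones, but are neither listed nor needed, are in the scene too. Leave any turquoise look-alike of the part that bears new_tin_mid alone.

How it is judged:
By the outcome, as a careful person would: the job done as asked, in the order asked, and still so for the second after the job is handed in, with the robot touching nothing.
It also fails if it takes over 58 s, if anything falls off the work surface, if the arm or the gripper's body presses on something with over 40 N, if the wrist force passes 120 N, or if a joint passes its speed limit or range.

## Working session

There is one attempt and no reset: what is moved stays moved. The work goes in short steps, Python scripts to look and compute and a tool call to move; the robot and the scene stay as the last step left them, time stands still between calls to the robot, and variables do not carry over. Pictures are saved under pics/ and viewed, at most 10 in all, crops included, and the job is handed in when it is done.

Besides the shell and the picture viewer there is one more tool, called after "Request:" by a JSON object that holds its "name" and its "arguments". arm_command: Moves the arm, as the interface text tells. Its arguments: {"type":"object","properties":{"series":{"type":"array"}},"required":["series"]}

```bash
mkdir -p pics; ls; python3 - <<'E'
from bench import readout, vision
import cv2, numpy as np
for n in ("top","side"):
    s=vision.snapshot(n); cv2.imwrite(f"pics/{n}0.png",s["frame"][:,:,::-1])
    np.savez(f"pics/{n}0.npz",**{k:np.array(v) for k,v in s.items()})
    print(n,s["fx"],s["fy"],s["cx"],s["cy"],s["extrinsics"],[k for k in s])
print(readout.read_state())
E
```

```text
pics
top 373.25811908754594 373.25811908754594 258.8969043349827 188.28734224421552 [[ 0.02497508 -0.99962813  0.01094784  0.07205797]
 [ 0.99114354  0.02618889  0.13018692 -0.54720442]
 [-0.13042522  0.00759945  0.99142902 -0.85486985]
 [ 0.          0.          0.          1.        ]] ['frame', 'z_map', 'fx', 'fy', 'cx', 'cy', 'extrinsics']
side 421.8745526945234 421.8745526945234 255.57042779902247 187.97137998604313 [[-0.83732237 -0.54668577  0.00509099  0.48311711]
 [ 0.34365921 -0.51907211  0.78259983 -0.18591861]
 [-0.4251936   0.65703791  0.62250429 -0.91435975]
 [ 0.          0.          0.          1.        ]] ['frame', 'z_map', 'fx', 'fy', 'cx', 'cy', 'extrinsics']
{'time': 0.1, 'q': array([-1.02588167e+00,  3.59358816e-01,  1.11820312e-02, -3.25992712e-04,
       -1.22412569e+00, -2.88099761e-01]), 'joint_vel': array([ 0.00060173, -0.00103354,  0.00158639,  0.00098288, -0.00035791,
        0.00070507]), 'joint_torque': array([ 8.60706477e-04, -5.84168351e+01,  2.93750721e+01,  7.01558501e+00,
        1.01112068e-02, -5.06882736e-05]), 'ee_pos': array([ 0.17132145, -0.65244815,  0.22569881]), 'tcp_rot': array([-1.64514000e-04, -1.27999788e-01,  9.91773897e-01,  7.50693467e-04]), 'contact_force': array([ 0.06295766, -0.28420143, -0.30262284]), 'ft_torque': array([-0.00994515,  0.00641183,  0.03101742]), 'grip_force': 0.0, 'grip_width': 0.08765783856705019}
```

View pics/top0.png

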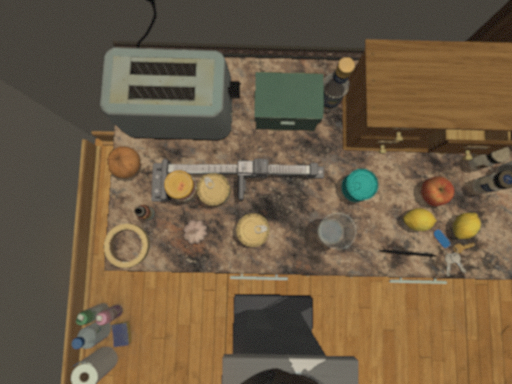

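View pics/side0.png

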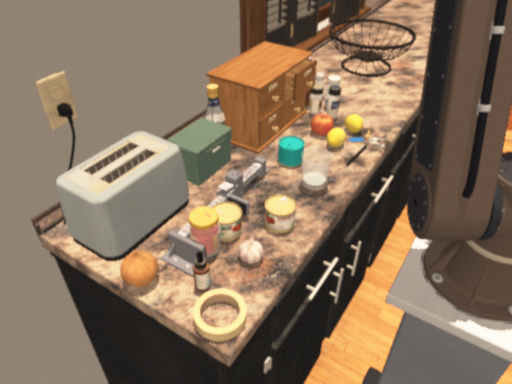

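The top view shows the fixed jaw at (160,180), the jar at (180,185) and the row tin at (213,190). The sliding jaw is near (250,170), with its arm at (240,187), and the end foot is at (318,172). There are two candidates for the new tin. The yellow-topped tin at (252,231) stands in front of the bar, opposite the gap, so it fits the description. The turquoise one at (360,185) is the look-alike to leave alone. Next I'll confirm this in an enlarged crop and measure.

```bash
cat > h.py <<'E'
import numpy as np, cv2
def ray(s,u,v,z):
    E=s["extrinsics"]; R,t=E[:3,:3],E[:3,3]; c=-R.T@t
    d=R.T@np.array([(u-s["cx"])/s["fx"],-(v-s["cy"])/s["fy"],-1.0])
    return c+d*(z-c[2])/d[2]
def cloud(s):
    v,u=np.mgrid[:384,:512]; Z=s["z_map"]
    P=np.stack([(u-s["cx"])/s["fx"]*Z,-(v-s["cy"])/s["fy"]*Z,-Z],-1)
    E=s["extrinsics"]; return (P-E[:3,3])@E[:3,:3]
def proj(s,p):
    c=s["extrinsics"][:3,:3]@np.asarray(p,float)+s["extrinsics"][:3,3]
    return s["cx"]+s["fx"]*c[0]/-c[2], s["cy"]-s["fy"]*c[1]/-c[2]
E
python3 - <<'E'
from h import *
s=dict(np.load("pics/top0.npz")); P=cloud(s); f=s["frame"]
cv2.imwrite("pics/top0c.png",cv2.resize(f[140:270,100:350,::-1],None,fx=3.2,fy=3.2,interpolation=cv2.INTER_CUBIC))
hsv=cv2.cvtColor(f,cv2.COLOR_RGB2HSV)
z=P[...,2]
print("worktop z",np.median(z[235:265,170:220]))
# tin/jar tops by height clusters
for n,(u0,u1,v0,v1),lo,hi in [("new",(228,278,205,255),.045,.07),("row",(197,232,170,212),.05,.066),("jar",(160,200,162,205),.09,.11),("glass",(310,360,208,256),.03,.11),("garlic",(180,210,215,246),.03,.07),("dropper",(130,152,200,224),.05,.12)]:
    m=np.zeros(z.shape,bool); m[v0:v1,u0:u1]=True; m&=(z>lo)&(z<hi)
    n_,l,st,c=cv2.connectedComponentsWithStats(m.astype(np.uint8)); i=1+st[1:,4].argmax(); q=P[l==i]
    ctr,(r)=cv2.minEnclosingCircle(q[:,:2].astype(np.float32)); print(n,len(q),q.mean(0).round(4),np.array(ctr).round(4),round(2*r,4),np.median(q[:,2]).round(4))
# bar top
m=np.zeros(z.shape,bool); m[155:185,185:325]=True; m&=(abs(z-.046)<.006)
for u in range(185,328,5):
    col=[(v,*(P[v,u]*1000).round(0).astype(int)) for v in range(158,184,2)]
    print(u,[tuple(map(int,(c[0],c[1],c[3]))) for c in col],int(P[170,u,1]*1000))
E
```

```text
worktop z 0.0007781872664983285
new 852 [0.4459 0.0992 0.0553] [0.446  0.0994] 0.0753 0.0551
row 816 [0.5387 0.1945 0.0556] [0.5387 0.1942] 0.0756 0.0555
jar 669 [0.5413 0.2655 0.0992] [0.5419 0.2659] 0.0645 0.0994
glass 529 [ 0.4495 -0.1009  0.0662] [ 0.4481 -0.0884] 0.0811 0.0678
garlic 379 [0.4392 0.2352 0.0397] [0.4393 0.2372] 0.0554 0.0391
dropper 179 [0.48   0.3499 0.0723] [0.4808 0.3542] 0.033 0.0702
185 [(158, 622, -1), (160, 616, 2), (162, 611, 0), (164, 606, -1), (166, 592, 48), (168, 588, 43), (170, 583, 45), (172, 569, 100), (174, 564, 100), (176, 560, 97), (178, 555, 100), (180, 551, 99), (182, 546, 100)] 262
190 [(158, 622, 0), (160, 616, 1), (162, 612, -2), (164, 607, -2), (166, 593, 45), (168, 589, 41), (170, 583, 45), (172, 579, 44), (174, 581, 0), (176, 561, 97), (178, 555, 101), (180, 551, 99), (182, 547, 101)] 250
195 [(158, 622, 1), (160, 617, -1), (162, 612, 1), (164, 607, -1), (166, 593, 46), (168, 589, 44), (170, 583, 47), (172, 579, 44), (174, 582, -1), (176, 576, 1), (178, 571, 2), (180, 562, 27), (182, 553, 55)] 238
200 [(158, 624, -6), (160, 617, 1), (162,
[... 4770 characters left out ...]
51), (176, 579, 33), (178, 579, -2), (180, 574, -1), (182, 569, -2)] -33
315 [(158, 631, -1), (160, 625, 0), (162, 620, 0), (164, 604, 54), (166, 600, 51), (168, 595, 52), (170, 589, 57), (172, 585, 51), (174, 580, 52), (176, 429, 918), (178, 579, 2), (180, 574, 0), (182, 569, 3)] -44
320 [(158, 631, -2), (160, 625, 1), (162, 620, 1), (164, 616, -1), (166, 610, -1), (168, 604, 7), (170, 598, 9), (172, 593, 9), (174, 589, 8), (176, 584, 7), (178, 579, 4), (180, 575, 1), (182, 569, 1)] -64
325 [(158, 631, 1), (160, 626, 1), (162, 621, 0), (164, 615, 2), (166, 610, 1), (168, 605, 4), (170, 600, -1), (172, 595, -1), (174, 590, 1), (176, 585, 1), (178, 580, -3), (180, 575, 2), (182, 570, -2)] -78
```

View pics/top0c.png

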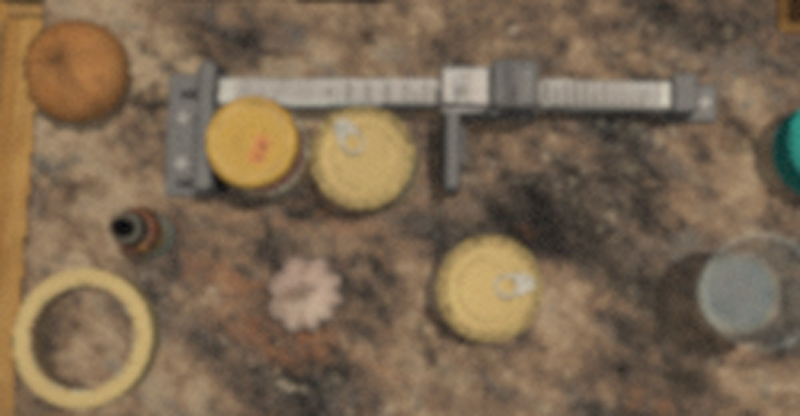

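The crop shows the yellow tin at top-image (252,231), in front of the bar and opposite the empty stretch. It has the same yellow lid and ring-pull as the row tin, so this is the new tin. The turquoise one at far right stays untouched. Next: fit the rail frame and work out the first move.

```bash
cat >> h.py <<'E'
from scipy.spatial.transform import Rotation as Rn
def tool(st): w,x,y,z=st["tcp_rot"]; return Rn.from_quat([x,y,z,w]).as_matrix()
E
python3 - <<'E'
from h import *
from bench import readout
s=dict(np.load("pics/top0.npz")); P=cloud(s); z=P[...,2]
m=np.zeros(z.shape,bool); m[155:180,185:315]=True; m[:,233:268]=False
q=P[m&(abs(z-.045)<.008)&(P[...,0]>.57)]
c=[]
for a in np.arange(-.02,.24,.02):
    k=q[(q[:,1]>a)&(q[:,1]<a+.02)]
    if len(k)>20: c.append([a+.01,k[:,0].mean(),np.percentile(k[:,0],3),np.percentile(k[:,0],97)])
c=np.array(c); p=np.polyfit(c[:,0],c[:,1],1); print("centre line x=",p, "resid",(c[:,1]-np.polyval(p,c[:,0])).std(),"width",np.median(c[:,3]-c[:,2]))
ang=-p[0]; ry=np.array([p[0],1])/np.hypot(p[0],1); rx=np.array([ry[1],-ry[0]])
# foot edge, hump edges, arm: rail-y along direction
mid=np.array([p[1],0])
def st(name,lo,hi,box):
    u0,u1,v0,v1=box; k=P[v0:v1,u0:u1].reshape(-1,3); k=k[(k[:,2]>lo)&(k[:,2]<hi)]
    a=(k[:,:2]-mid)@ry; b=(k[:,:2]-mid)@rx; print(name,len(k),"y",np.percentile(a,[1,99]).round(4),"x",np.percentile(b,[1,99]).round(4))
st("hump",.075,.09,(245,275,155,185)); st("paddle",.058,.0725,(234,256,158,176)); st("arm",.045,.056,(232,250,176,205)); st("foot",.0495,.06,(306,322,160,180)); st("fixed",.05,.06,(150,175,155,205))
for n,b in {"toaster":(130,232,45,142),"box":(254,326,70,132),"cab":(345,400,40,155)}.items():
    k=P[b[2]:b[3],b[0]:b[1]].reshape(-1,3); k=k[(k[:,2]>.1)&(k[:,2]<.6)]
    if len(k): print(n,"x>",np.percentile(k[:,0],1).round(3),"y",np.percentile(k[:,1],[1,99]).round(3),"z",np.percentile(k[:,2],99).round(3))
E
```

```text
centre line x= [-0.01966892  0.5920111 ] resid 0.00035896750271142394 width 0.018336424789747063
hump 221 y [0.0692 0.1013] x [-0.0155  0.017 ]
paddle 165 y [0.0988 0.1361] x [-0.0172  0.0137]
arm 137 y [0.1265 0.139 ] x [-0.0725 -0.0181]
foot 94 y [-0.0501 -0.0311] x [-0.0125  0.0141]
fixed 223 y [0.301  0.3182] x [-0.0741  0.0191]
toaster x> 0.665 y [0.161 0.368] z 0.183
box x> 0.696 y [-0.053  0.102] z 0.116
cab x> 0.649 y [-0.203 -0.085] z 0.218
```

```bash
cat >> h.py <<'E'
RY=np.array([-.01967,.99981,0]); RX=np.array([.99981,.01967,0]); O=np.array([.582,0,0])+.170*RY   # rail origin
def rail(p): d=np.asarray(p)-O; return np.array([d@RX,d@RY,d[2]])
def world(r): return O+r[0]*RX+r[1]*RY+np.array([0,0,r[2]])
def go(r):   # shift and turn in tool axes to rail pose (tool x=-rail x, tool y=rail y)
    from bench import readout
    st=readout.read_state(); R=tool(st); T=np.stack([-RX,RY,[0,0,-1]],1)
    print("t",round(st["time"],2),"rail mm",(rail(st["ee_pos"])*1e3).round(1),"F",st["contact_force"].round(1),"w",round(st["grip_width"],4))
    print("shift",(R.T@(world(r)-st["ee_pos"])).round(4),"rot",Rn.from_matrix(R.T@T).as_rotvec().round(4))
E
python3 -c "
from h import *
go([.010,-.041,.21]); print(world([.01,-.041,.1]), rail([.446,.0994,0]), rail([.5387,.1945,0]))"
```

```text
t 0.1 rail mm [-423.4 -814.2  225.7] F [ 0.1 -0.3 -0.3] w 0.0877
shift [-0.6029  0.6498  0.0166] rot [ 0.0015 -0.0003  0.237 ]
[0.58946067 0.12917219 0.1       ] [-0.13401896 -0.06794495  0.        ] [-0.03946596  0.02531358  0.        ]
```

Request:
{"name": "arm_command", "arguments": {"series": [{"x":-0.04,"y":0.043,"fingers":0},{"x":-0.08,"y":0.086,"rz":0.03,"fingers":0},{"x":-0.12,"y":0.13,"rz":0.06,"fingers":0},{"x":-0.16,"y":0.173,"rz":0.09,"fingers":0},{"x":-0.2,"y":0.216,"rz":0.12,"fingers":0},{"x":-0.24,"y":0.26,"rz":0.15,"fingers":0},{"x":-0.28,"y":0.303,"rz":0.18,"fingers":0},{"x":-0.32,"y":0.346,"rz":0.21,"fingers":0},{"x":-0.36,"y":0.39,"rz":0.237,"fingers":0},{"x":-0.4,"y":0.433,"rz":0.237,"fingers":0},{"x":-0.44,"y":0.476,"rz":0.237,"fingers":0},{"x":-0.48,"y":0.52,"rz":0.237,"fingers":0}]}}

```text
invalid input
```

```bash
python3 -c "
from h import *
go([.010,-.041,.13])"
```

```text
t 0.1 rail mm [-423.4 -814.2  225.7] F [ 0.1 -0.3 -0.3] w 0.0877
shift [-0.6029  0.6497  0.0966] rot [ 0.0015 -0.0003  0.237 ]
```

Request:
{"name": "arm_command", "arguments": {"series": [{"rx":0,"ry":0,"rz":0.03,"x":-0.04,"y":0.043,"z":0,"fingers":0.0},{"rx":0,"ry":0,"rz":0.06,"x":-0.08,"y":0.086,"z":0,"fingers":0.0},{"rx":0,"ry":0,"rz":0.09,"x":-0.12,"y":0.13,"z":0,"fingers":0.0},{"rx":0,"ry":0,"rz":0.12,"x":-0.16,"y":0.173,"z":0,"fingers":0.0},{"rx":0,"ry":0,"rz":0.15,"x":-0.2,"y":0.216,"z":0,"fingers":0.0},{"rx":0,"ry":0,"rz":0.18,"x":-0.24,"y":0.26,"z":0,"fingers":0.0},{"rx":0,"ry":0,"rz":0.21,"x":-0.28,"y":0.303,"z":0,"fingers":0.0},{"rx":0,"ry":0,"rz":0.237,"x":-0.32,"y":0.346,"z":0,"fingers":0.0},{"rx":0,"ry":0,"rz":0.237,"x":-0.36,"y":0.39,"z":0,"fingers":0.0},{"rx":0,"ry":0,"rz":0.237,"x":-0.4,"y":0.433,"z":0,"fingers":0.0},{"rx":0,"ry":0,"rz":0.237,"x":-0.44,"y":0.476,"z":0,"fingers":0.0},{"rx":0,"ry":0,"rz":0.237,"x":-0.48,"y":0.52,"z":0,"fingers":0.0}]}}

```text
time: 1.6
ee_pos: [0.504, -0.026, 0.2266]
tcp_rot: [0.0, -0.01, 1.0, 0.0]
contact_force: [0.4, -1.4, -0.7]
grip_width: 0.0003
grip_force: 0.0
```

```bash
python3 -c "
from h import *
go([.010,-.041,.13])"
```

```text
t 1.6 rail mm [ -78.5 -194.5  226.6] F [ 0.4 -1.4 -0.7] w 0.0003
shift [-0.0886  0.1535  0.0966] rot [0.0001 0.0001 0.0005]
```

Request:
{"name": "arm_command", "arguments": {"series": [{"rx":0,"ry":0,"rz":0,"x":-0.022,"y":0.038,"z":0.01,"fingers":0},{"rx":0,"ry":0,"rz":0,"x":-0.044,"y":0.077,"z":0.03,"fingers":0},{"rx":0,"ry":0,"rz":0,"x":-0.066,"y":0.115,"z":0.06,"fingers":0},{"rx":0,"ry":0,"rz":0,"x":-0.0885,"y":0.1535,"z":0.0965,"fingers":0},{"rx":0,"ry":0,"rz":0,"x":-0.0885,"y":0.1535,"z":0.0965,"fingers":0},{"rx":0,"ry":0,"rz":0,"x":-0.0885,"y":0.1535,"z":0.0965,"fingers":0}]}}

```text
time: 2.35
ee_pos: [0.5887, 0.1271, 0.1297]
tcp_rot: [-0.001, -0.01, 1.0, -0.0]
contact_force: [0.2, 0.7, 0.6]
grip_width: 0.0005
grip_force: 0.0
```

```bash
python3 -c "
from h import *
from bench import vision
go([.010,-.041,.075])
s=vision.snapshot('wrist'); t=vision.snapshot('side')
for n,p in {'paddle':[.01,-.050,.066],'shoulder':[.01,-.067,.08],'tcp':[.01,-.041,.13],'humpL':[-.008,-.067,.08],'humpR':[.028,-.067,.08]}.items(): print(n,np.round(proj(s,world(p)),0),np.round(proj(t,world(p)),0))
a=cv2.resize(t['frame'][110:270,150:320],(510,480),interpolation=cv2.INTER_CUBIC)
b=s['frame']
cv2.imwrite('pics/w1.png',b[:,:,::-1]);cv2.imwrite('pics/s1.png',a[:,:,::-1])"
```

```text
t 2.35 rail mm [  9.2 -43.1 129.7] F [0.2 0.7 0.6] w 0.0005
shift [-0.0008  0.0021  0.0547] rot [-0.0008 -0.0011  0.0006]
paddle [250. 210.] [225. 186.]
shoulder [226. 216.] [229. 178.]
tcp [262. 247.] [222. 166.]
humpL [225. 192.] [235. 180.]
humpR [227. 238.] [223. 175.]
```

View pics/w1.png

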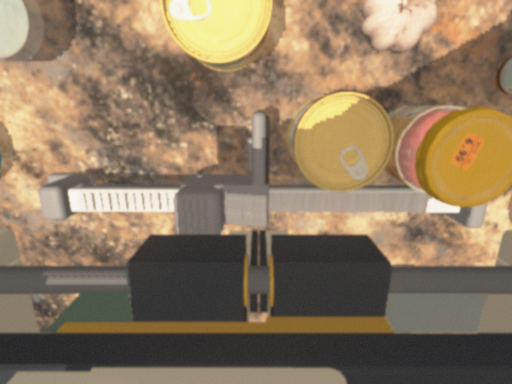

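View pics/s1.png

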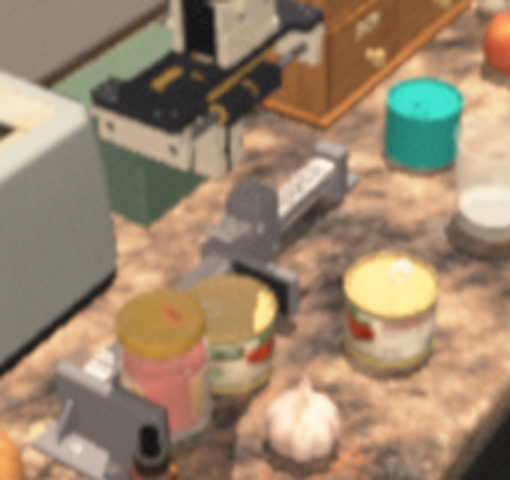

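The wrist view shows the hump at (177–223, 185–235), with the paddle beside it at (223–268, 185–225), the TCP near (262,247) and the gripper over the bar, which matches the estimate. The side view shows the closed fingers above the jaw. Next I'll check the finger tip size in the wrist depth map.

```bash
python3 -c "
from h import *
from bench import vision
for n in ('wrist','side'):
    s=vision.snapshot(n); P=cloud(s); k=P[s['z_map']>0].reshape(-1,3); r=np.stack([(k-O)@RX,(k-O)@RY,k[:,2]],1)*1e3
    for z0 in (128,136,144,152,160,170,180,190,200):
        m=(r[:,2]>z0)&(r[:,2]<z0+8)&(abs(r[:,0]-9)<60)&(abs(r[:,1]+43)<110)
        if m.sum()>3: print(n,z0,m.sum(),'x',np.percentile(r[m,0],[2,98]).round(0),'y',np.percentile(r[m,1],[2,98]).round(0))
"
```

```text
wrist 128 81 x [-2.  0.] y [-58. -29.]
wrist 136 252 x [-2.  0.] y [-58. -28.]
wrist 144 219 x [-2.  6.] y [-49. -38.]
wrist 152 111 x [-1.  1.] y [-47. -40.]
wrist 160 143 x [-2.  0.] y [-48. -39.]
wrist 170 308 x [-1. 19.] y [-47. -40.]
wrist 180 48 x [ 8. 18.] y [-48. -40.]
wrist 190 194 x [-28.  10.] y [-125.   38.]
wrist 200 4044 x [-30.   6.] y [-125.   38.]
side 128 4 x [-1. 10.] y [-46. -28.]
side 136 40 x [-3. 19.] y [-58. -26.]
side 144 45 x [-3. 18.] y [-57. -26.]
side 152 41 x [-3. 16.] y [-55. -25.]
side 160 49 x [-3. 18.] y [-60. -24.]
side 170 31 x [-4. 12.] y [-58. -22.]
side 180 13 x [-4. 13.] y [-32. -20.]
side 200 164 x [-31.  43.] y [-126.   46.]
```

Request:
{"name": "arm_command", "arguments": {"series": [{"rx":0,"ry":0,"rz":0,"x":-0.001,"y":-0.0045,"z":0.02,"fingers":0},{"rx":0,"ry":0,"rz":0,"x":-0.001,"y":-0.0045,"z":0.04,"fingers":0},{"rx":0,"ry":0,"rz":0,"x":-0.001,"y":-0.0045,"z":0.05,"fingers":0},{"rx":0,"ry":0,"rz":0,"x":-0.001,"y":-0.0045,"z":0.057,"fingers":0},{"rx":0,"ry":0,"rz":0,"x":-0.001,"y":-0.0045,"z":0.062,"fingers":0},{"rx":0,"ry":0,"rz":0,"x":-0.001,"y":-0.0045,"z":0.0665,"fingers":0},{"rx":0,"ry":0,"rz":0,"x":-0.001,"y":-0.0045,"z":0.0665,"fingers":0},{"rx":0,"ry":0,"rz":0,"x":-0.001,"y":-0.0045,"z":0.0665,"fingers":0}]}}

```text
time: 3.55
ee_pos: [0.5906, 0.1231, 0.0641]
tcp_rot: [0.001, -0.01, 1.0, 0.0]
contact_force: [1.2, 0.7, 3.0]
grip_width: 0.0009
grip_force: 1.1
```

```bash
python3 -c "
from h import *
go([.010,-.047,.061])"
```

```text
t 3.55 rail mm [ 11.1 -47.1  64.1] F [1.2 0.7 3. ] w 0.0009
shift [0.0011 0.0001 0.0031] rot [0.0004 0.001  0.0004]
```

Request:
{"name": "arm_command", "arguments": {"series": [{"rx":0,"ry":0,"rz":0,"x":0.001,"y":0,"z":0.0015,"fingers":0},{"rx":0,"ry":0,"rz":0,"x":0.001,"y":0,"z":0.003,"fingers":0},{"rx":0,"ry":0,"rz":0,"x":0.001,"y":0,"z":0.003,"fingers":0}]}}

```text
time: 3.92
ee_pos: [0.5896, 0.123, 0.0611]
tcp_rot: [0.001, -0.01, 1.0, 0.0]
contact_force: [1.0, 0.4, 5.9]
grip_width: 0.0004
grip_force: 2.8
```

```bash
python3 -c "
from h import *
go([.010,-.047,.061])"
```

```text
t 3.92 rail mm [ 10.1 -47.2  61.1] F [1.  0.4 5.9] w 0.0004
shift [0.0001 0.0002 0.0001] rot [0.0003 0.0011 0.0005]
```

Request:
{"name": "arm_command", "arguments": {"series": [{"rx":0,"ry":0,"rz":0,"x":0,"y":-0.003,"z":0.0002,"fingers":0},{"rx":0,"ry":0,"rz":0,"x":0,"y":-0.006,"z":0.0002,"fingers":0},{"rx":0,"ry":0,"rz":0,"x":0,"y":-0.01,"z":0.0002,"fingers":0},{"rx":0,"ry":0,"rz":0,"x":0,"y":-0.015,"z":0.0002,"fingers":0},{"rx":0,"ry":0,"rz":0,"x":0,"y":-0.02,"z":0.0002,"fingers":0},{"rx":0,"ry":0,"rz":0,"x":0,"y":-0.025,"z":0.0002,"fingers":0},{"rx":0,"ry":0,"rz":0,"x":0,"y":-0.03,"z":0.0002,"fingers":0},{"rx":0,"ry":0,"rz":0,"x":0,"y":-0.035,"z":0.0002,"fingers":0},{"rx":0,"ry":0,"rz":0,"x":0,"y":-0.04,"z":0.0002,"fingers":0}]}}

```text
time: 5.05
ee_pos: [0.5903, 0.0828, 0.0611]
tcp_rot: [0.001, -0.01, 1.0, 0.0]
contact_force: [-0.8, 2.5, 7.5]
grip_width: 0.0004
grip_force: 3.6
```

```bash
python3 -c "
from h import *
go([.010,-.147,.061])"
```

```text
t 5.05 rail mm [ 10.  -87.4  61.1] F [-0.8  2.5  7.5] w 0.0004
shift [-0.     -0.0597  0.    ] rot [0.0003 0.001  0.0005]
```

Request:
{"name": "arm_command", "arguments": {"series": [{"rx":0,"ry":0,"rz":0,"x":0,"y":-0.005,"z":0,"fingers":0},{"rx":0,"ry":0,"rz":0,"x":0,"y":-0.011,"z":0,"fingers":0},{"rx":0,"ry":0,"rz":0,"x":0,"y":-0.017,"z":0,"fingers":0},{"rx":0,"ry":0,"rz":0,"x":0,"y":-0.023,"z":0,"fingers":0},{"rx":0,"ry":0,"rz":0,"x":0,"y":-0.029,"z":0,"fingers":0},{"rx":0,"ry":0,"rz":0,"x":0,"y":-0.035,"z":0,"fingers":0},{"rx":0,"ry":0,"rz":0,"x":0,"y":-0.041,"z":0,"fingers":0},{"rx":0,"ry":0,"rz":0,"x":0,"y":-0.046,"z":0,"fingers":0},{"rx":0,"ry":0,"rz":0,"x":0,"y":-0.05,"z":0,"fingers":0},{"rx":0,"ry":0,"rz":0,"x":0,"y":-0.053,"z":0,"fingers":0},{"rx":0,"ry":0,"rz":0,"x":0,"y":-0.056,"z":0,"fingers":0}]}}

```text
time: 6.42
ee_pos: [0.5916, 0.0273, 0.0611]
tcp_rot: [0.001, -0.01, 1.0, 0.0]
contact_force: [-0.1, 6.0, 7.7]
grip_width: 0.0004
grip_force: 3.6
```

```bash
python3 -c "
from h import *
go([.010,-.147,.061])"
```

```text
t 6.42 rail mm [  10.1 -142.9   61.1] F [-0.1  6.   7.7] w 0.0004
shift [ 0.0001 -0.0041  0.0001] rot [0.0009 0.0015 0.0003]
```

Request:
{"name": "arm_command", "arguments": {"series": [{"rx":0,"ry":0,"rz":0,"x":0,"y":-0.001,"z":0,"fingers":0},{"rx":0,"ry":0,"rz":0,"x":0,"y":-0.002,"z":0,"fingers":0},{"rx":0,"ry":0,"rz":0,"x":0,"y":-0.003,"z":0,"fingers":0},{"rx":0,"ry":0,"rz":0,"x":0,"y":-0.003,"z":0,"fingers":0}]}}

```text
time: 6.92
ee_pos: [0.5918, 0.0246, 0.0611]
tcp_rot: [0.001, -0.01, 1.0, 0.001]
contact_force: [-0.6, 5.7, 7.5]
grip_width: 0.0003
grip_force: 3.4
```

```bash
python3 -c "
from h import *
go([.010,-.147,.061])"
```

```text
t 6.92 rail mm [  10.3 -145.6   61.1] F [-0.6  5.7  7.5] w 0.0003
shift [ 0.0003 -0.0014  0.0001] rot [0.001  0.0018 0.0005]
```

Still moving at about 6 N, so it isn't at the stop yet. I'll keep pushing.

Request:
{"name": "arm_command", "arguments": {"series": [{"rx":0,"ry":0,"rz":0,"x":0,"y":-0.001,"z":0,"fingers":0},{"rx":0,"ry":0,"rz":0,"x":0,"y":-0.002,"z":0,"fingers":0},{"rx":0,"ry":0,"rz":0,"x":0,"y":-0.003,"z":0,"fingers":0},{"rx":0,"ry":0,"rz":0,"x":0,"y":-0.004,"z":0,"fingers":0},{"rx":0,"ry":0,"rz":0,"x":0,"y":-0.004,"z":0,"fingers":0}]}}

```text
time: 7.55
ee_pos: [0.592, 0.0212, 0.0611]
tcp_rot: [0.001, -0.01, 1.0, 0.001]
contact_force: [-0.5, 7.9, 6.2]
grip_width: 0.0005
grip_force: 5.5
```

```bash
python3 -c "
from h import *
go([.010,-.15,.061])"
```

```text
t 7.55 rail mm [  10.4 -149.    61.1] F [-0.5  7.9  6.2] w 0.0005
shift [ 0.0004 -0.001   0.0001] rot [0.0018 0.0022 0.0005]
```

Request:
{"name": "arm_command", "arguments": {"series": [{"rx":0,"ry":0,"rz":0,"x":0,"y":-0.001,"z":0,"fingers":0},{"rx":0,"ry":0,"rz":0,"x":0,"y":-0.002,"z":0,"fingers":0},{"rx":0,"ry":0,"rz":0,"x":0,"y":-0.003,"z":0,"fingers":0},{"rx":0,"ry":0,"rz":0,"x":0,"y":-0.003,"z":0,"fingers":0}]}}

```text
time: 8.05
ee_pos: [0.5921, 0.021, 0.0611]
tcp_rot: [0.002, -0.01, 1.0, 0.002]
contact_force: [-5.8, 22.5, 8.9]
grip_width: 0.0004
grip_force: 12.5
```

```bash
python3 - <<'E'
from h import *
from bench import vision
go([.010,-.15,.061])
s=vision.snapshot('top'); P=cloud(s).reshape(-1,3); r=np.stack([(P-O)@RX,(P-O)@RY,P[:,2]],1)*1e3
m=(abs(r[:,2]-52)<5)&(r[:,0]<-25)&(r[:,0]>-64)&(r[:,1]<-80)&(r[:,1]>-150); print("arm y",m.sum(),np.percentile(r[m,1],[2,98]) if m.sum() else 0)
m=(abs(r[:,2]-80)<5)&(abs(r[:,0]-10)<25)&(r[:,1]<-120)&(r[:,1]>-230); print("hump y",m.sum(),np.percentile(r[m,1],[2,98]) if m.sum() else 0)
s=vision.snapshot('wrist'); cv2.imwrite('pics/w2.png',s['frame'][:,:,::-1]); P=cloud(s).reshape(-1,3); r=np.stack([(P-O)@RX,(P-O)@RY,P[:,2]],1)*1e3
m=(abs(r[:,2]-52)<5)&(r[:,0]<-25)&(r[:,0]>-64)&(r[:,1]<-80)&(r[:,1]>-150); print("arm y",m.sum(),np.percentile(r[m,1],[2,98]) if m.sum() else 0)
E
```

```text
t 8.05 rail mm [  10.5 -149.2   61.1] F [-5.8 22.5  8.9] w 0.0004
shift [ 0.0005 -0.0008  0.0001] rot [0.005  0.0031 0.0007]
arm y 77 [-137.25004229 -125.52229804]
hump y 0 0
arm y 1633 [-142.72478245 -129.37987932]
```

The force jumped to 22 N with no further travel, and the jaw face reads about rail −126, so the jaw is at its back stop. I'll ease off and rise.

Request:
{"name": "arm_command", "arguments": {"series": [{"rx":0,"ry":0,"rz":0,"x":0,"y":0.005,"z":0,"fingers":0},{"rx":0,"ry":0,"rz":0,"x":0,"y":0.006,"z":-0.02,"fingers":0},{"rx":0,"ry":0,"rz":0,"x":0,"y":0.006,"z":-0.06,"fingers":0},{"rx":0,"ry":0,"rz":0,"x":0.04,"y":0.026,"z":-0.06,"fingers":0.05},{"rx":0,"ry":0,"rz":0,"x":0.09,"y":0.046,"z":-0.06,"fingers":0.05},{"rx":0,"ry":0,"rz":0,"x":0.14,"y":0.066,"z":-0.06,"fingers":0.05},{"rx":0,"ry":0,"rz":0,"x":0.18,"y":0.086,"z":-0.06,"fingers":0.05},{"rx":0,"ry":0,"rz":0,"x":0.196,"y":0.086,"z":-0.06,"fingers":0.05},{"rx":0,"ry":0,"rz":0,"x":0.196,"y":0.086,"z":-0.06,"fingers":0.05}]}}

```text
time: 9.28
ee_pos: [0.3926, 0.0985, 0.1204]
tcp_rot: [-0.0, -0.011, 1.0, -0.0]
contact_force: [0.6, -0.3, 0.4]
grip_width: 0.0493
grip_force: 0.0
```

```bash
python3 - <<'E'
from h import *
from bench import vision
s=vision.snapshot('top'); cv2.imwrite('pics/t3.png',cv2.resize(s['frame'][140:270,120:350,::-1],None,fx=3.2,fy=3.2,interpolation=cv2.INTER_CUBIC)); P=cloud(s).reshape(-1,3); r=np.stack([(P-O)@RX,(P-O)@RY,P[:,2]],1)*1e3
def f(n,z,x0,x1,y0,y1):
    m=(abs(r[:,2]-z)<5)&(r[:,0]<x1)&(r[:,0]>x0)&(r[:,1]<y1)&(r[:,1]>y0)
    if m.sum(): print(n,m.sum(),'x',np.percentile(r[m,0],[1,99]).round(1),'y',np.percentile(r[m,1],[1,99]).round(1))
f("arm",52,-60,-25,-160,-80); f("hump",80,-15,35,-230,-110); f("paddle",66,-5,25,-170,-120); f("row",56,-85,0,-20,70); f("newtin",56,-180,-90,-115,-25)
go([-.186,-.068,.025])
E
```

```text
arm 87 x [-59.8 -26.5] y [-137.4 -125.5]
hump 228 x [-6.9 28. ] y [-195.1 -160.6]
paddle 154 x [-0.9 23.5] y [-159.8 -126.7]
row 825 x [-75.3  -4.7] y [-10.5  65.2]
newtin 276 x [-129.7  -97.8] y [-104.3  -35.4]
t 9.32 rail mm [-186.4  -67.5  120.5] F [ 0.7  0.7 -0.3] w 0.0492
shift [-0.0004 -0.0005  0.0955] rot [0.     0.0002 0.001 ]
```

Request:
{"name": "arm_command", "arguments": {"series": [{"rx":0,"ry":0,"rz":0,"x":0,"y":-0.0005,"z":0.03,"fingers":0.05},{"rx":0,"ry":0,"rz":0,"x":0,"y":-0.0005,"z":0.07,"fingers":0.05},{"rx":0,"ry":0,"rz":0,"x":0,"y":-0.0005,"z":0.0955,"fingers":0.05},{"rx":0,"ry":0,"rz":0,"x":0,"y":-0.0005,"z":0.0955,"fingers":0.05},{"rx":0,"ry":0,"rz":0,"x":-0.006,"y":-0.0005,"z":0.0955,"fingers":0.05},{"rx":0,"ry":0,"rz":0,"x":-0.012,"y":-0.0005,"z":0.0955,"fingers":0.05},{"rx":0,"ry":0,"rz":0,"x":-0.018,"y":-0.0005,"z":0.0955,"fingers":0.05},{"rx":0,"ry":0,"rz":0,"x":-0.024,"y":-0.0005,"z":0.0955,"fingers":0.05},{"rx":0,"ry":0,"rz":0,"x":-0.03,"y":-0.0005,"z":0.0955,"fingers":0.05}]}}

```text
time: 10.45
ee_pos: [0.4239, 0.0989, 0.0251]
tcp_rot: [0.0, -0.01, 1.0, 0.0]
contact_force: [-4.1, -0.2, 2.5]
grip_width: 0.05
grip_force: 1.6
```

```bash
python3 - <<'E'
from h import *
from bench import vision
go([-.0375-.0375,-.068,.025])
s=vision.snapshot('side'); cv2.imwrite('pics/s4.png',cv2.resize(s['frame'][110:290,130:330,::-1],None,fx=3,fy=3,interpolation=cv2.INTER_CUBIC))
E
```

```text
t 10.45 rail mm [-156.1  -68.    25.1] F [-4.1 -0.2  2.5] w 0.05
shift [-0.0811 -0.      0.0001] rot [0.0002 0.0001 0.0001]
```

View pics/s4.png

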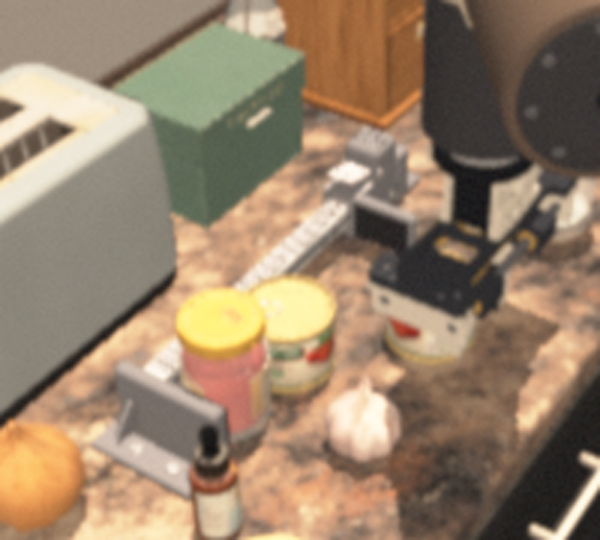

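The side view shows the tin standing upright between the fingers, the jaw open at the back, and the bystanders undisturbed. I'll push on toward the bar.

Request:
{"name": "arm_command", "arguments": {"series": [{"rx":0,"ry":0,"rz":0,"x":-0.007,"y":0,"z":0,"fingers":0.05},{"rx":0,"ry":0,"rz":0,"x":-0.014,"y":0,"z":0,"fingers":0.05},{"rx":0,"ry":0,"rz":0,"x":-0.021,"y":0,"z":0,"fingers":0.05},{"rx":0,"ry":0,"rz":0,"x":-0.028,"y":0,"z":0,"fingers":0.05},{"rx":0,"ry":0,"rz":0,"x":-0.035,"y":0,"z":0,"fingers":0.05},{"rx":0,"ry":0,"rz":0,"x":-0.042,"y":0,"z":0,"fingers":0.05},{"rx":0,"ry":0,"rz":0,"x":-0.049,"y":0,"z":0,"fingers":0.05},{"rx":0,"ry":0,"rz":0,"x":-0.056,"y":0,"z":0,"fingers":0.05},{"rx":0,"ry":0,"rz":0,"x":-0.062,"y":0,"z":0,"fingers":0.05},{"rx":0,"ry":0,"rz":0,"x":-0.068,"y":0,"z":0,"fingers":0.05},{"rx":0,"ry":0,"rz":0,"x":-0.073,"y":0,"z":0,"fingers":0.05}]}}

```text
time: 11.88
ee_pos: [0.4969, 0.1004, 0.0248]
tcp_rot: [-0.0, -0.01, 1.0, -0.0]
contact_force: [-4.4, -0.3, 3.3]
grip_width: 0.0502
grip_force: 2.2
```

Request:
{"name": "arm_command", "arguments": {"series": [{"rx":0,"ry":0,"rz":0,"x":-0.0015,"y":0,"z":0,"fingers":0.05},{"rx":0,"ry":0,"rz":0,"x":-0.003,"y":0,"z":0,"fingers":0.05},{"rx":0,"ry":0,"rz":0,"x":-0.0045,"y":0,"z":0,"fingers":0.05},{"rx":0,"ry":0,"rz":0,"x":-0.006,"y":0,"z":0,"fingers":0.05}]}}

```text
time: 12.38
ee_pos: [0.5026, 0.1005, 0.0249]
tcp_rot: [0.0, -0.01, 1.0, 0.0]
contact_force: [-3.2, 0.7, 1.3]
grip_width: 0.0498
grip_force: 2.0
```

```bash
python3 - <<'E'
from h import *
go([-.0375-.0375,-.068,.025])
E
```

```text
t 12.38 rail mm [-77.4 -67.9  24.9] F [-3.2  0.7  1.3] w 0.0498
shift [-0.0024 -0.0001 -0.0001] rot [0.     0.     0.0002]
```

Request:
{"name": "arm_command", "arguments": {"series": [{"rx":0,"ry":0,"rz":0,"x":-0.0015,"y":0,"z":0,"fingers":0.05},{"rx":0,"ry":0,"rz":0,"x":-0.003,"y":0,"z":0,"fingers":0.05},{"rx":0,"ry":0,"rz":0,"x":-0.004,"y":0,"z":0,"fingers":0.05},{"rx":0,"ry":0,"rz":0,"x":-0.005,"y":0,"z":0,"fingers":0.05}]}}

```text
time: 12.88
ee_pos: [0.506, 0.1004, 0.0246]
tcp_rot: [-0.001, -0.01, 1.0, -0.0]
contact_force: [-12.8, 4.1, 9.6]
grip_width: 0.0499
grip_force: 6.6
```

```bash
python3 - <<'E'
from h import *
go([-.0375-.0375,-.068,.025])
E
```

```text
t 12.88 rail mm [-74.  -68.2  24.6] F [-12.8   4.1   9.6] w 0.0499
shift [ 0.001   0.0002 -0.0004] rot [-0.0005 -0.0026 -0.0003]
```

The tin is against the bar: 13 N and no more travel. I'll retreat straight back, rise, close the fingers and go over behind the jaw arm.

Request:
{"name": "arm_command", "arguments": {"series": [{"rx":0,"ry":0,"rz":0,"x":0.01,"y":0,"z":0,"fingers":0.05},{"rx":0,"ry":0,"rz":0,"x":0.035,"y":0,"z":0,"fingers":0.05},{"rx":0,"ry":0,"rz":0,"x":0.035,"y":0,"z":-0.04,"fingers":0.05},{"rx":0,"ry":0,"rz":0,"x":0.035,"y":0,"z":-0.09,"fingers":0.05},{"rx":0,"ry":0,"rz":0,"x":0.02,"y":-0.03,"z":-0.1,"fingers":0},{"rx":0,"ry":0,"rz":0,"x":0,"y":-0.065,"z":-0.1,"fingers":0},{"rx":0,"ry":0,"rz":0,"x":-0.02,"y":-0.09,"z":-0.1,"fingers":0},{"rx":0,"ry":0,"rz":0,"x":-0.04,"y":-0.102,"z":-0.1,"fingers":0},{"rx":0,"ry":0,"rz":0,"x":-0.04,"y":-0.102,"z":-0.1,"fingers":0},{"rx":0,"ry":0,"rz":0,"x":-0.04,"y":-0.102,"z":-0.1,"fingers":0}]}}

```text
time: 14.12
ee_pos: [0.5493, -0.0005, 0.1247]
tcp_rot: [0.0, -0.01, 1.0, 0.0]
contact_force: [1.3, -0.3, -0.2]
grip_width: 0.0013
grip_force: 0.0
```

```bash
python3 - <<'E'
from h import *
from bench import vision
go([-.036,-.17,.03])
s=vision.snapshot('wrist'); cv2.imwrite('pics/w5.png',s['frame'][:,:,::-1])
for n in ('wrist','top'):
    s=vision.snapshot(n); P=cloud(s).reshape(-1,3); r=np.stack([(P-O)@RX,(P-O)@RY,P[:,2]],1)*1e3
    for nm,z,x0,x1,y0,y1 in (("arm",52,-60,-25,-160,-110),("row",56,-85,0,-9,40),("new",56,-85,0,-115,-25)):
        m=(abs(r[:,2]-z)<5)&(r[:,0]<x1)&(r[:,0]>x0)&(r[:,1]<y1)&(r[:,1]>y0)
        if m.sum(): print(n,nm,m.sum(),'x',np.percentile(r[m,0],[1,99]).round(1),'y',np.percentile(r[m,1],[1,99]).round(1))
E
```

```text
t 14.12 rail mm [ -32.7 -169.9  124.7] F [ 1.3 -0.3 -0.2] w 0.0013
shift [ 0.0033 -0.0001  0.0947] rot [ 0.      0.0001 -0.0002]
wrist arm 711 x [-59.8 -25.4] y [-141.3 -127.6]
wrist row 4021 x [-76.   -4.8] y [-8.3 32.9]
wrist new 6841 x [-73.4  -2.4] y [-103.9  -32.3]
top arm 18 x [-59.7 -52.5] y [-137.4 -126. ]
top new 8 x [-67.8 -28.5] y [-46.3 -32. ]
```

View pics/w5.png

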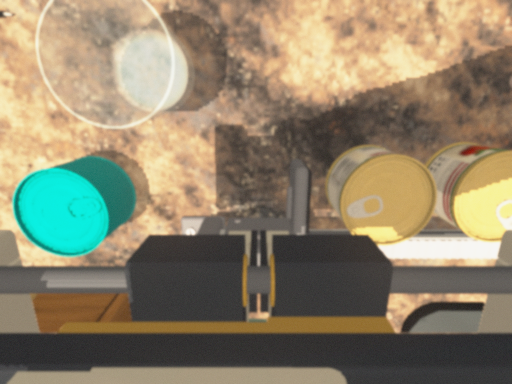

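The wrist view shows the new tin at (388,198), back against the bar next to the row tin at (475,195). The jaw arm is at (300,200), and the turquoise tin and glass are clear to the left. I'll go down behind the arm and start closing.

Request:
{"name": "arm_command", "arguments": {"series": [{"rx":0,"ry":0,"rz":0,"x":0.003,"y":0,"z":0.03,"fingers":0},{"rx":0,"ry":0,"rz":0,"x":0.003,"y":0,"z":0.065,"fingers":0},{"rx":0,"ry":0,"rz":0,"x":0.003,"y":0,"z":0.09,"fingers":0},{"rx":0,"ry":0,"rz":0,"x":0.003,"y":0,"z":0.0945,"fingers":0},{"rx":0,"ry":0,"rz":0,"x":0.003,"y":0.005,"z":0.0945,"fingers":0},{"rx":0,"ry":0,"rz":0,"x":0.003,"y":0.01,"z":0.0945,"fingers":0},{"rx":0,"ry":0,"rz":0,"x":0.003,"y":0.015,"z":0.0945,"fingers":0},{"rx":0,"ry":0,"rz":0,"x":0.003,"y":0.02,"z":0.0945,"fingers":0},{"rx":0,"ry":0,"rz":0,"x":0.003,"y":0.025,"z":0.0945,"fingers":0}]}}

```text
time: 15.4
ee_pos: [0.5466, 0.0247, 0.031]
tcp_rot: [0.001, -0.01, 1.0, 0.0]
contact_force: [0.6, -2.1, 1.8]
grip_width: 0.0004
grip_force: 0.8
```

```bash
python3 - <<'E'
from h import *
go([-.036,-.115,.03])
E
```

```text
t 15.4 rail mm [ -34.9 -144.6   31. ] F [ 0.6 -2.1  1.8] w 0.0004
shift [0.0011 0.0296 0.001 ] rot [0.0002 0.0013 0.0003]
```

Request:
{"name": "arm_command", "arguments": {"series": [{"rx":0,"ry":0,"rz":0,"x":0,"y":0.003,"z":0,"fingers":0},{"rx":0,"ry":0,"rz":0,"x":0,"y":0.006,"z":0,"fingers":0},{"rx":0,"ry":0,"rz":0,"x":0,"y":0.009,"z":0,"fingers":0},{"rx":0,"ry":0,"rz":0,"x":0,"y":0.012,"z":0,"fingers":0},{"rx":0,"ry":0,"rz":0,"x":0,"y":0.015,"z":0,"fingers":0},{"rx":0,"ry":0,"rz":0,"x":0,"y":0.018,"z":0,"fingers":0},{"rx":0,"ry":0,"rz":0,"x":0,"y":0.021,"z":0,"fingers":0},{"rx":0,"ry":0,"rz":0,"x":0,"y":0.024,"z":0,"fingers":0}]}}

```text
time: 16.4
ee_pos: [0.5456, 0.0481, 0.0304]
tcp_rot: [-0.0, -0.01, 1.0, -0.0]
contact_force: [2.3, -6.9, 2.8]
grip_width: 0.0002
grip_force: 3.8
```

Request:
{"name": "arm_command", "arguments": {"series": [{"rx":0,"ry":0,"rz":0,"x":0,"y":0.001,"z":0,"fingers":0},{"rx":0,"ry":0,"rz":0,"x":0,"y":0.002,"z":0,"fingers":0},{"rx":0,"ry":0,"rz":0,"x":0,"y":0.003,"z":0,"fingers":0},{"rx":0,"ry":0,"rz":0,"x":0,"y":0.004,"z":0,"fingers":0}]}}

```text
time: 16.9
ee_pos: [0.5456, 0.0508, 0.0304]
tcp_rot: [-0.0, -0.01, 1.0, -0.001]
contact_force: [5.4, -16.8, 2.8]
grip_width: 0.0002
grip_force: 8.7
```

```bash
python3 - <<'E'
from h import *
go([-.036,-.115,.03])
E
```

```text
t 16.9 rail mm [ -35.4 -118.5   30.4] F [  5.4 -16.8   2.8] w 0.0002
shift [0.0006 0.0035 0.0004] rot [-0.0022 -0.0007  0.0001]
```

```bash
cat > look.py <<'E'
from h import *
from bench import vision
import sys
go([-.036,-.115,.03])
for n in ('wrist','top','side'):
    s=vision.snapshot(n); P=cloud(s).reshape(-1,3); r=np.stack([(P-O)@RX,(P-O)@RY,P[:,2]],1)*1e3
    for nm,z,x0,x1,y0,y1 in (("arm",52,-60,-25,-115,-80),("hump",80,-12,32,-185,-105),("row",57,-85,0,-9,50),("jar",100,-85,0,50,140),("new",57,-85,0,-80,-18)):
        m=(abs(r[:,2]-z)<4)&(r[:,0]<x1)&(r[:,0]>x0)&(r[:,1]<y1)&(r[:,1]>y0)
        if m.sum()>30: c,R=cv2.minEnclosingCircle(r[m,:2].astype(np.float32)); print(n,nm,m.sum(),'x',np.percentile(r[m,0],[1,99]).round(1),'y',np.percentile(r[m,1],[1,99]).round(1),np.round(c,1),round(2*R,1))
    if n==sys.argv[1]: cv2.imwrite('pics/'+sys.argv[2],cv2.resize(s['frame'][120:250,140:300,::-1],None,fx=4.5,fy=4.5,interpolation=cv2.INTER_CUBIC) if n!='wrist' else s['frame'][:,:,::-1])
E
python3 look.py wrist w6.png
```

```text
t 16.9 rail mm [ -35.4 -118.5   30.4] F [  5.4 -16.8   2.8] w 0.0002
shift [0.0006 0.0035 0.0004] rot [-0.0022 -0.0007  0.0001]
wrist arm 547 x [-59.9 -41.1] y [-114.8  -80.5] [-48.8 -97.3] 40.4
wrist row 950 x [-67.1 -17.1] y [-8.9  1.4] [-41.5  -1.1] 53.4
wrist new 8847 x [-74.2  -2.3] y [-77.6 -18.9] [-37.6 -50.5] 76.6
side arm 37 x [-59.1 -37.7] y [-111.9  -80.9] [-50.1 -97. ] 34.2
side row 425 x [-77.6  -5.6] y [-7.9 48.4] [-41.3  25.5] 76.0
side jar 501 x [-66.7  -7.7] y [ 66.  126.6] [-36.4  94.7] 66.6
side new 423 x [-74.5  -2. ] y [-77.3 -18.7] [-37.8 -49. ] 78.2
```

View pics/w6.png

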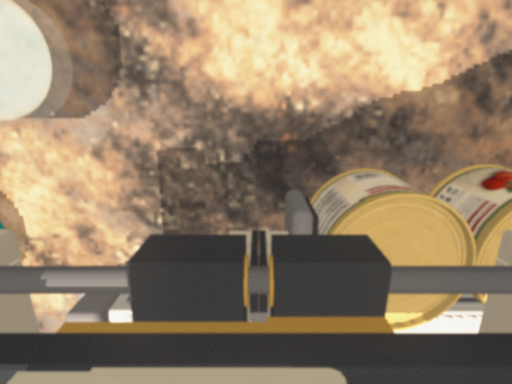

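The wrist view shows the arm at (300,215) touching the new tin (400,260), which touches or nearly touches the row tin. I'll continue gently.

Request:
{"name": "arm_command", "arguments": {"series": [{"rx":0,"ry":0,"rz":0,"x":0,"y":0.0005,"z":0,"fingers":0},{"rx":0,"ry":0,"rz":0,"x":0,"y":0.001,"z":0,"fingers":0},{"rx":0,"ry":0,"rz":0,"x":0,"y":0.0015,"z":0,"fingers":0},{"rx":0,"ry":0,"rz":0,"x":0,"y":0.0015,"z":0,"fingers":0}]}}

```text
time: 17.55
ee_pos: [0.5455, 0.051, 0.0304]
tcp_rot: [-0.001, -0.01, 1.0, -0.002]
contact_force: [7.7, -21.3, 2.6]
grip_width: 0.0005
grip_force: 10.6
```

```bash
sed -i 's/-80,-18)/-95,-14)/; s/-9,50)/-9,55)/; s/-60,-25,-115,-80)/-62,-50,-107,-80)/' look.py; python3 look.py top t6.png
```

```text
t 17.55 rail mm [ -35.5 -118.3   30.4] F [  7.7 -21.3   2.6] w 0.0005
shift [0.0005 0.0033 0.0004] rot [-0.0034 -0.0012 -0.0002]
wrist arm 566 x [-61.8 -51.5] y [-102.1  -80.2] [-56.2 -91.2] 23.8
wrist row 966 x [-67.2 -17.4] y [-8.9  1.4] [-42.   -0.1] 53.0
wrist new 9255 x [-74.1  -2.5] y [-79.7 -15.4] [-37.8 -50.2] 76.5
side row 440 x [-77.3  -5.9] y [-8.3 54. ] [-40.9  25.4] 77.4
side jar 499 x [-67.1  -7.3] y [ 66.8 126.5] [-37.4  95.9] 65.5
side new 450 x [-74.7  -2.2] y [-92.3 -15.8] [-40.3 -55.9] 86.8
```

Request:
{"name": "arm_command", "arguments": {"series": [{"rx":0,"ry":0,"rz":0,"x":0,"y":-0.006,"z":0,"fingers":0},{"rx":0,"ry":0,"rz":0,"x":0,"y":-0.02,"z":0,"fingers":0},{"rx":0,"ry":0,"rz":0,"x":0,"y":-0.025,"z":-0.04,"fingers":0},{"rx":0,"ry":0,"rz":0,"x":0,"y":-0.025,"z":-0.09,"fingers":0},{"rx":0,"ry":0,"rz":0,"x":0.03,"y":-0.06,"z":-0.12,"fingers":0},{"rx":0,"ry":0,"rz":0,"x":0.06,"y":-0.1,"z":-0.12,"fingers":0},{"rx":0,"ry":0,"rz":0,"x":0.1,"y":-0.13,"z":-0.12,"fingers":0},{"rx":0,"ry":0,"rz":0,"x":0.1,"y":-0.13,"z":-0.12,"fingers":0}]}}

```text
time: 18.7
ee_pos: [0.4449, -0.0796, 0.1502]
tcp_rot: [-0.0, -0.009, 1.0, 0.0]
contact_force: [0.2, 0.7, 0.5]
grip_width: 0.0003
grip_force: 0.0
```

```bash
python3 look.py top t7.png; python3 - <<'E'
from h import *
from bench import vision
s=vision.snapshot('top'); P=cloud(s).reshape(-1,3); r=np.stack([(P-O)@RX,(P-O)@RY,P[:,2]],1)*1e3
for nm,z,x0,x1,y0,y1 in (("arm",52,-62,-50,-107,-80),("paddle",66,-5,25,-125,-82),("fixed",56,-62,-5,115,170),("foot",52,-5,25,-230,-198)):
    m=(abs(r[:,2]-z)<6)&(r[:,0]<x1)&(r[:,0]>x0)&(r[:,1]<y1)&(r[:,1]>y0); print(nm,m.sum(),np.percentile(r[m,1],[1,50,99]).round(1))
E
```

```text
t 18.7 rail mm [-138.6 -246.9  150.2] F [0.2 0.7 0.5] w 0.0003
shift [-0.1024  0.132   0.1203] rot [ 0.001  -0.0009 -0.0021]
wrist new 2101 x [-74.7  -1.7] y [-87.8 -25.3] [-38.5 -50.7] 76.7
top hump 210 x [-5.3 27.7] y [-156.1 -121.7] [  10.9 -139.6] 42.2
top row 675 x [-75.3  -4.6] y [-6.5 54.2] [-39.8  27.8] 74.9
top jar 639 x [-64.3  -6. ] y [ 67.6 127.2] [-34.6  97.8] 64.4
top new 749 x [-72.6  -1.9] y [-92.7 -15.7] [-30.8 -55.7] 94.4
side hump 112 x [-8.  25.9] y [-156.  -122.9] [   8.8 -142.1] 44.7
side row 446 x [-77.5  -6.1] y [-7.7 53.7] [-41.3  23.1] 77.7
side jar 492 x [-66.7  -7.4] y [ 67.  125.7] [-36.8  95.3] 65.2
side new 515 x [-74.8  -2.3] y [-93.4 -15.2] [-31.8 -56.2] 96.0
arm 31 [-97.5 -92.7 -82.4]
paddle 152 [-120.1 -101.5  -87.4]
fixed 117 [131.3 141.4 147.6]
foot 109 [-220.6 -210.4 -201.2]
```

View pics/t7.png

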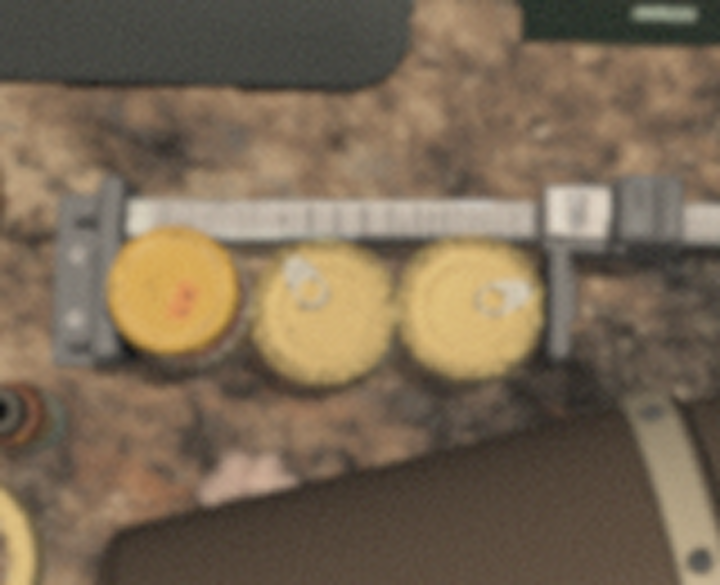

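The top view shows the jar (172,290), row tin (322,312) and new tin (470,310) in a row between the fixed jaw (110,290) and the jaw arm (560,300). The jar and row tin sit at rail y 97.8 and 27.8, which is what touching requires. One quick check of the new tin and the bystanders from the same view.

```bash
python3 - <<'E'
from h import *
from bench import vision
old=dict(np.load('pics/top0.npz'))
for tag,s in (("old",old),("now",vision.snapshot('top'))):
    P=cloud(s); r=np.stack([(P-O)@RX,(P-O)@RY,P[...,2]],-1)*1e3; hsv=cv2.cvtColor(s['frame'],cv2.COLOR_RGB2HSV)
    ye=(hsv[...,0]>15)&(hsv[...,0]<35)&(hsv[...,1]>70)&(hsv[...,2]>110)&(abs(r[...,2]-56)<7)
    n,l,st,c=cv2.connectedComponentsWithStats(ye.astype(np.uint8))
    for i in range(1,n):
        if st[i,4]>300: k=r[l==i]; print(tag,"tin",st[i,4],'x',np.percentile(k[:,0],[1,99]).round(1),'y',np.percentile(k[:,1],[1,99]).round(1),'mean',k.mean(0).round(1))
    for nm,z0,z1,x0,x1,y0,y1 in (("garlic",25,60,-185,-105,30,110),("dropper",60,110,-125,-75,150,220),("glass",60,95,-190,-80,-310,-205)):
        m=(r[...,2]>z0)&(r[...,2]<z1)&(r[...,0]>x0)&(r[...,0]<x1)&(r[...,1]>y0)&(r[...,1]<y1); print(tag,nm,m.sum(),r[m].mean(0).round(1) if m.sum() else '')
E
```

```text
old tin 785 x [-75.2  -4.6] y [-9.5 60.7] mean [-40.3  24.9  55.5]
old tin 816 x [-168.6  -98.3] y [-103.9  -33.2] mean [-134.2  -67.1   55.3]
old garlic 421 [-138.4   68.    38.5]
old dropper 143 [-94.4 182.6  76.2]
old glass 326 [-134.9 -266.8   79.7]
now tin 1574 x [-73.   -2.5] y [-80.9  63.9] mean [-38.7  -8.7  55.5]
now garlic 138 [-122.7   71.9   36.9]
now dropper 135 [-95.1 182.   77.3]
now glass 0
```

Jar and tins are touching, the dropper hasn't moved, and the garlic and glass are only hidden by the arm in this view. I'll push the jaw once more, nearer the bar, to be sure it's snug.

Request:
{"name": "arm_command", "arguments": {"series": [{"rx":0,"ry":0,"rz":0,"x":-0.04,"y":0.04,"z":0,"fingers":0},{"rx":0,"ry":0,"rz":0,"x":-0.08,"y":0.08,"z":0,"fingers":0},{"rx":0,"ry":0,"rz":0,"x":-0.1085,"y":0.1,"z":0.03,"fingers":0},{"rx":0,"ry":0,"rz":0,"x":-0.1085,"y":0.1,"z":0.08,"fingers":0},{"rx":0,"ry":0,"rz":0,"x":-0.1085,"y":0.1,"z":0.118,"fingers":0},{"rx":0,"ry":0,"rz":0,"x":-0.1085,"y":0.1,"z":0.118,"fingers":0},{"rx":0,"ry":0,"rz":0,"x":-0.1085,"y":0.11,"z":0.118,"fingers":0},{"rx":0,"ry":0,"rz":0,"x":-0.1085,"y":0.12,"z":0.118,"fingers":0},{"rx":0,"ry":0,"rz":0,"x":-0.1085,"y":0.125,"z":0.118,"fingers":0},{"rx":0,"ry":0,"rz":0,"x":-0.1085,"y":0.128,"z":0.118,"fingers":0},{"rx":0,"ry":0,"rz":0,"x":-0.1085,"y":0.13,"z":0.118,"fingers":0},{"rx":0,"ry":0,"rz":0,"x":-0.1085,"y":0.1315,"z":0.118,"fingers":0}]}}

```text
time: 20.45
ee_pos: [0.5547, 0.0517, 0.0339]
tcp_rot: [0.0, -0.01, 1.0, -0.002]
contact_force: [9.3, -30.2, 3.3]
grip_width: 0.0005
grip_force: 14.7
```

```bash
python3 -c "
from h import *
go([-.03,-.115,.03])"
```

```text
t 20.45 rail mm [ -26.3 -117.8   33.9] F [  9.3 -30.2   3.3] w 0.0005
shift [0.0037 0.0028 0.0038] rot [-0.0047  0.0005  0.0008]
```

It held firm at 30 N with no travel, so the row is snug. I'll retreat clear.

Request:
{"name": "arm_command", "arguments": {"series": [{"rx":0,"ry":0,"rz":0,"x":0,"y":-0.006,"z":0,"fingers":0},{"rx":0,"ry":0,"rz":0,"x":0,"y":-0.02,"z":0,"fingers":0},{"rx":0,"ry":0,"rz":0,"x":0.005,"y":-0.025,"z":-0.04,"fingers":0},{"rx":0,"ry":0,"rz":0,"x":0.005,"y":-0.025,"z":-0.09,"fingers":0},{"rx":0,"ry":0,"rz":0,"x":0.03,"y":-0.06,"z":-0.14,"fingers":0},{"rx":0,"ry":0,"rz":0,"x":0.06,"y":-0.11,"z":-0.17,"fingers":0},{"rx":0,"ry":0,"rz":0,"x":0.09,"y":-0.16,"z":-0.19,"fingers":0},{"rx":0,"ry":0,"rz":0,"x":0.11,"y":-0.21,"z":-0.2,"fingers":0},{"rx":0,"ry":0,"rz":0,"x":0.13,"y":-0.26,"z":-0.2,"fingers":0},{"rx":0,"ry":0,"rz":0,"x":0.15,"y":-0.31,"z":-0.2,"fingers":0},{"rx":0,"ry":0,"rz":0,"x":0.17,"y":-0.36,"z":-0.2,"fingers":0},{"rx":0,"ry":0,"rz":0,"x":0.17,"y":-0.36,"z":-0.2,"fingers":0}]}}

```text
time: 21.95
ee_pos: [0.3893, -0.3103, 0.2322]
tcp_rot: [-0.0, -0.008, 1.0, 0.0]
contact_force: [0.1, -0.5, -0.2]
grip_width: 0.0004
grip_force: 0.0
```

```bash
python3 look.py top t8.png; python3 -c "
from bench import vision
import cv2
a=vision.snapshot('top')['frame'][130:270,110:370,::-1]
cv2.imwrite('pics/t9.png',cv2.resize(a,None,fx=3,fy=3,interpolation=cv2.INTER_CUBIC))"
```

```text
t 21.95 rail mm [-198.8 -476.5  232.2] F [ 0.1 -0.5 -0.2] w 0.0004
shift [-0.1612  0.3622  0.2023] rot [ 0.0002 -0.0002 -0.0044]
top hump 218 x [-5.3 27.3] y [-156.1 -121.7] [  11.1 -138.7] 41.4
top row 687 x [-75.4  -5. ] y [-6.5 54.1] [-40.2  27.9] 75.1
top jar 637 x [-64.2  -6.2] y [ 67.8 127.1] [-35.   97.8] 63.9
top new 741 x [-72.4  -1.9] y [-94.8 -15.6] [-32.3 -57.8] 96.7
side hump 112 x [-7.8 26.4] y [-157.  -124.3] [   8.4 -139.7] 42.8
side row 446 x [-78.1  -6. ] y [-8.2 53.3] [-42.9  22.8] 77.5
side jar 496 x [-66.9  -7.8] y [ 65.5 126.9] [-35.8  94.7] 67.3
side new 513 x [-74.3  -1.7] y [-93.6 -15.9] [-33.4 -58.1] 94.3
```

View pics/t9.png

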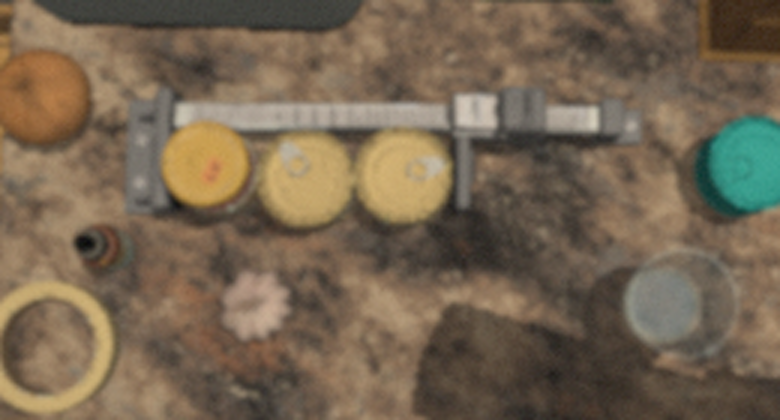

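The jar (206,165) and both tins (306,180) and (404,177) stand in a row between the jaws. The glass, garlic, dropper and turquoise tin are where they were, and the robot is clear. I'll hand in.

```bash
python3 -c "
from bench import order
print(order.finish_job())"
```

```text
the job is handed in; nothing more can be done
None
```

The job is handed in: the jaw was pushed to its back stop with the release pressed, the new tin is in against the bar, and the jaw is closed up so the jar and both tins stand in a row (no movement at 30 N); nothing else was disturbed, and it took about 22 of the 58 s.

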